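# Stand a blotting cassette on its edge and lock it in its stand

## Robot

A 7-joint arm with a two-finger parallel gripper is mounted at the origin on the work surface; the furniture and walls round the work are solid. World frame = base frame: x ahead of the robot, y to its left, z up, the work surface at z = 0. Lengths are in m, angles in rad, forces in N, time in s.
With the tool pointing down it reaches from about 0.4 to 0.85 m from the base axis. Payload 4.5 kg.
Tool frame: the origin (TCP) lies midway between the tips of the shut fingers; the grasp point (between the pads) lies 19 mm behind it; x points along the fingers, y is the direction in which the jaws open and shut, and the axes are right-handed (so a half turn about x gives the same grasp; the last joint's range is limited). The gripper opens to 88 mm and grips with 3 to 60 N. Pads are 18 mm wide; open, the fingers measure 123 mm over their backs; the gripper's body (75 mm by 187 mm) begins 45 mm behind the grasp point.
Start: joints at [1.136, 0.689, -0.195, 1.565, 0.157, 0.902, -0.215], TCP at [0.282, -0.558, 0.239] pointing down, gripper open.
Joint ranges: [-3.01, 3.01], [-0.46, 2.08], [-1.47, 1.51], [0.13, 2.56], [-1, 4.14], [0.04, 2.09], [-2.66, 2.66]. Speed limits (rad/s): [2.57, 2.57, 3.14, 3.14, 3.14, 3.14, 3.14].

## Interface

Orientations are given as a unit quaternion [x, y, z, w].
In Python, from plant import r gives the robot as it stands.
- The arm moves only by the tool arm_command, never from a script. Its argument "plan" is a list of rows, each a list of 5 numbers: the finger opening in m, from 0 to 0.0881, then the shift along the tool's x, y, z in m, then the turn about the tool's x in rad. In form: [[grip, dx, dy, dz, roll], ...]. A call has 1 to 12 rows; each row shifts and turns the commanded pose from where the row before left it, along the tool's axes as they then stand; what a row does not reach is not made up. A row lasts 1/8 s, in which the tool goes at most 62.5 mm and 10.7 degrees, less where a joint would pass 70% of its speed; a pose out of reach is approached as far as the arm can. A call is refused whole if a number of a shift passes 0.0625 or a number of a turn 0.188, either way. A call with a gripper value outside its range is refused whole. The fingers move at their own pace and stop on an object; "force" is the grip in N (left out, the last holds). Time passes only in rows, so rows that do not move let the fingers close. It gives the time, the measured TCP pose, the force and the opening at its end, in the units of the state.
- r.get_state(): the state, without advancing time (a new reading comes with each control period).
- r.snapshot(name): name is "side" or "top" or "wrist"; returns (picture, depth): 480x640x3 uint8, red, green, blue; 480x640 float32, m along the optical axis (not along the pixel's ray), 0 where there is no reading.
- r.calibration(name): a dict with "fx", "fy", "cx", "cy" (pixels), "eye" and "orientation" of the camera in the world; the wrist camera has in their place "mount" (4x4, takes a point from camera to tool coordinates, whose origin is the TCP and whose axes are the tool frame's). Camera axes: x right, y down, z forward; pixel columns grow to the right and rows downward; lengths in m; the calibration is good to about 2 mm. A picture is of the moment at which its call begins: read the wrist's pose just before it. calibration takes no time and is no camera call.
- r.finish_job(): hands the job in, once; it reports no verdict.
The state is a dict: "clock": time; "q": joint angles; "qd": joint speeds; "joint_torque": joint torques, N m; "tool_pos": TCP position; "eef_rot": TCP orientation; "contact_force": force on the tool from outside, world axes, zero at the start; "moment": the same for the moment, N m; "opening": opening from 0.0 (shut) to 1.0 (fully open).
Only numpy, scipy, OpenCV 4.12 (cv2) and the standard library are available. Lean on these libraries where they do the work, as an engineer would, in place of code of your own. Each camera call takes 0.05 s, during which the arm holds its last target.

## Task

Take the flat grey cassette that lies on the worktop and stand it upright on its long thin edge in the bay of the metal stand, handle up, centred between the two low kerbs and with its back against (or within a few millimetres of) the fence. Let go of it, then push the sprung stud of the stand in and give it its quarter turn clockwise, until it locks with its tongue pointing at the standing cassette. Leave the beaker, the tape roll and the pack of wipes where they are.

Things in the scene. Friction and masses are not known exactly. Their poses are not given: they have to be found in the camera images.
- cassette_mid (a point): Centre of the cassette's frame: flat grey plastic with a white louvred window, 110 (foot to handle edge) x 150 x 36 mm thick, about 0.4 kg, faces alike. Starts lying flat, this point 18 mm up. Axes: x in the frame's plane from the foot edge (55 mm behind) towards the handle, y along the 150 mm width, z out of a face. Standing, x points up.
- handle (a point): Centre of the handle, a round black crossbar along the cassette's y, 18 mm thick, 48 mm long over its flat ends, 26 mm beyond the frame's edge on a grey neck 14 mm wide; axes as cassette_mid. Starts 18 mm up; 136 mm above the foot when standing. The bar swivels on its axle with slight friction: pinched by its ends (48 mm) and lifted, the cassette swings until it hangs foot down, within about 4 degrees.
- foot (a point): Middle of the cassette's foot edge face (150 x 36 mm), on which it is to stand. Same axes as cassette_mid.
- bay (a point): Where the middle of the foot belongs when the cassette's back touches the fence: on top of the fixed stand's aluminium base plate (200 x 200 mm), 12 mm above the worktop. Axes: x from the stud towards the fence, y along the fence, z up. Fence 160 mm long, 50 mm high, front face 18 mm to +x. Black kerbs 7 mm high, inner faces 89 mm to either side (y). Either cassette face may be the back.
- wing (a point): Grip point of the stud's black wing, on its vertical axis, 115 mm to -x of the bay point, 60 mm above the worktop when out. Wing 46 mm long (y), 12 mm thick (x), from 14 mm below to 13 mm above here, on a steel disc of 22 mm radius. Axes: y along wing and tongue, z up. The steel tongue sticks out from the disc to +y, 91 mm from the axis to its nose, at 43 mm height, 16 to 24 mm wide.
- nose (a point): End of the tongue's rubber nose. Locked, it stands 6 mm in front of a cassette that touches the fence.
- press (a joint): How far the stud is pushed in (down), m: 0 out, 0.007 fully in. A spring pushes it out with 5 N, 8.5 N when fully in. It can turn only while pushed in more than about 0.005.
- turn (a joint): Turn of the stud, rad: 0 at first (tongue along the stand's +y), growing clockwise seen from above to a stop at 1.57 (tongue along the stand's +x, towards the cassette). Let go there, it springs out to press = 0.0015 and is locked; from 1.4 on it locks.
- beaker_1: Empty clear beaker, 53 mm across, 70 mm high; leave alone. Origin under its centre.
- tape_1: Roll of cream tape, 75 mm across, 19 mm high, lying flat; leave alone. Origin under its centre.
- wipes_1: Turquoise pack of wipes, 132 x 80 x 29 mm; leave alone. Origin under its centre.
- cassette: The cassette as a whole; origin at the centre of its underside as it lies at first, 18 mm from cassette_mid; same axes.
Not all that is in view belongs to the job. Of the things shaped like the cassette, the grey one is meant.

How it is judged:
By the outcome, as a careful person would: the job done as asked, in the order asked, and still so for the second after the job is handed in, with the robot touching nothing.
It also fails if it takes over 70 s, if anything falls off the work surface, if the arm or the gripper's body presses on something with over 40 N, if the wrist force passes 120 N, or if a joint passes its speed limit or range.

## Working session

There is one attempt and no reset: what is moved stays moved. The work goes in short steps, Python scripts to look and compute and a tool call to move; the robot and the scene stay as the last step left them, time stands still between calls to the robot, and variables do not carry over. Pictures are saved under pics/ and viewed, and the job is handed in when it is done.

Besides the shell and the picture viewer there is one more tool, called after "Request:" as a command line: name --pt "numbers of a row" for each row, then --argument value for the rest. arm_command: Moves the arm, as the interface text tells. Its arguments: {"type":"object","properties":{"plan":{"type":"array","items":{"type":"array","items":{"type":"number"}}},"force":{"type":"number"}},"required":["plan"]}

```bash
ls; mkdir -p pics; cat > h.py <<'E'
import numpy as np, cv2
from scipy.spatial.transform import Rotation as R
from plant import r
def cam(name):
    c=r.calibration(name)
    if 'mount' in c:
        s=r.get_state();T=np.eye(4);T[:3,:3]=R.from_quat(s['eef_rot']).as_matrix();T[:3,3]=s['tool_pos'];T=T@np.array(c['mount'])
    else:
        T=np.eye(4);T[:3,3]=c['eye'];o=np.array(c['orientation']);T[:3,:3]=o if o.shape==(3,3) else R.from_quat(o).as_matrix()
    return c,T
def shot(name,fn):
    c,T=cam(name);p,d=r.snapshot(name)
    cv2.imwrite('pics/'+fn+'.png',p[:,:,::-1]);np.savez('pics/'+fn+'.npz',p=p,d=d,T=T,K=[c['fx'],c['fy'],c['cx'],c['cy']])
    return p,d,T
def load(fn):
    z=np.load('pics/'+fn+'.npz');return z['p'],z['d'],z['T'],z['K']
def onplane(K,T,uv,z):
    uv=np.atleast_2d(np.array(uv,float));ray=np.c_[(uv[:,0]-K[2])/K[0],(uv[:,1]-K[3])/K[1],np.ones(len(uv))]@T[:3,:3].T
    return T[:3,3]+ray*((z-T[2,3])/ray[:,2])[:,None]
def pts(d,K,T):
    v,u=np.mgrid[:480,:640];P=np.stack([(u-K[2])/K[0]*d,(v-K[3])/K[1]*d,d],-1);return P@T[:3,:3].T+T[:3,3]
def proj(K,T,P):
    P=(np.atleast_2d(P)-T[:3,3])@T[:3,:3];return np.c_[P[:,0]/P[:,2]*K[0]+K[2],P[:,1]/P[:,2]*K[1]+K[3]]
E
python3 - <<'E'
from h import *
for n in ['top','side']:
    shot(n,n+'0');c,T=cam(n);print(n,c)
print(r.calibration('wrist'));s=r.get_state();print(s)
E
```

```text
pics
top {'fx': 543.3115163593138, 'fy': 543.3115163593138, 'cx': 314.1938729629892, 'cy': 239.71565769722076, 'eye': array([ 0.32259455, -0.04905502,  1.80216544]), 'orientation': array([-0.70380271,  0.70713059, -0.05137964,  0.04458937])}
side {'fx': 463.9208640840714, 'fy': 463.9208640840714, 'cx': 307.7682234555172, 'cy': 238.26507841064873, 'eye': array([-0.11895096,  0.66041592,  0.9087178 ]), 'orientation': array([-0.32951224,  0.84864469, -0.3822602 ,  0.15843297])}
{'fx': 416.96253552119697, 'fy': 416.96253552119697, 'cx': 317.16179222967554, 'cy': 243.27811795497394, 'mount': array([[ 2.00249878e-04, -3.03324006e-01,  9.52887458e-01,
        -1.45050530e-01],
       [ 9.99999397e-01,  1.08996841e-03,  1.36809257e-04,
         3.71325492e-04],
       [-1.08011475e-03,  9.52886856e-01,  3.03324041e-01,
        -7.88401845e-02],
       [ 0.00000000e+00,  0.00000000e+00,  0.00000000e+00,
         1.00000000e+00]])}
{'clock': 0.1, 'q': array([ 1.13581727,  0.68990129, -0.194519  ,  1.56618737,  0.15735116,
        0.90249337, -0.21506444]), 'qd': array([ 0.0005901 , -0.00277261,  0.00068604, -0.00275968,  0.00072901,
        0.00091758, -0.00081289]), 'joint_torque': array([-2.53841419e-03, -5.28502393e+01, -1.27122425e+00, -1.53838009e+01,
       -5.25770977e-02,  2.00091243e-03,  5.92576203e-05]), 'tool_pos': array([ 0.28208161, -0.55712152,  0.23800351]), 'eef_rot': array([-0.68757742, -0.16480481,  0.68794349, -0.16373886]), 'contact_force': array([ 0.23864977, -0.09170499, -0.1535736 ]), 'moment': array([-0.00697982,  0.00311538,  0.02981875]), 'opening': 0.9988781250037606}
```

View pics/top0.png

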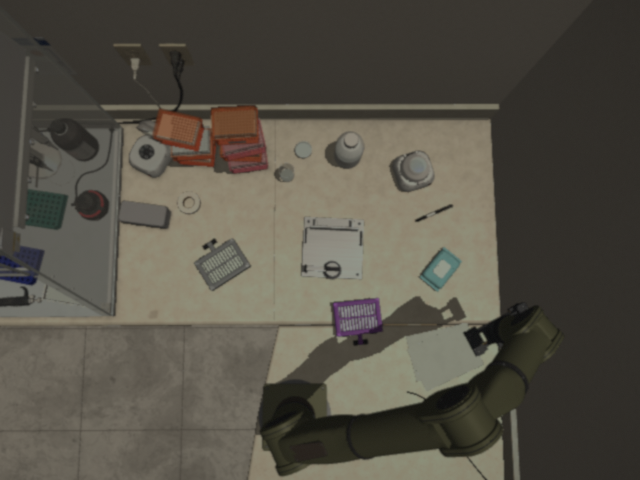

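View pics/side0.png

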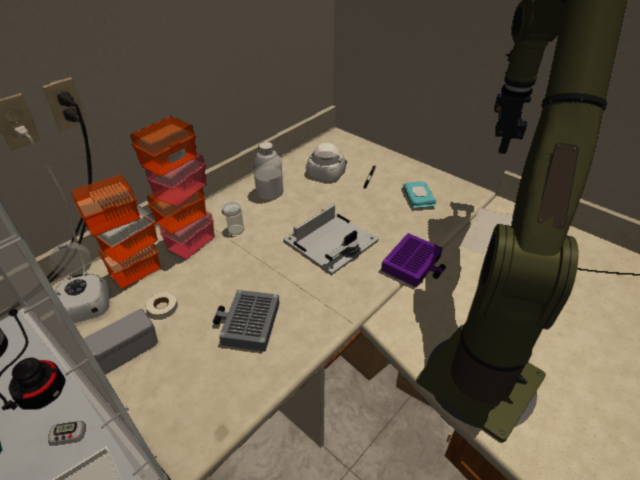

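The top view shows the grey cassette at (222,264) with its handle at (209,245). The stand is at (332,248) with the fence at its top edge (333,222), and the stud is at (332,269) with its tongue pointing left. I'll zoom in on both.

```bash
python3 - <<'E'
from h import *
p,d,T,K=load('top0')
def crop(x0,y0,w,h,s,fn):
    im=p[y0:y0+h,x0:x0+w,::-1];im=np.clip(im.astype(float)*1.6,0,255).astype(np.uint8)
    cv2.imwrite('pics/'+fn+'.png',cv2.resize(im,None,fx=s,fy=s,interpolation=cv2.INTER_CUBIC))
crop(185,225,80,75,8,'c_cas');crop(290,205,85,80,7,'c_st')
P=pts(d,K,T)
# dark/grey mask by height for cassette
Z=P[...,2]
sub=np.zeros(Z.shape,bool);sub[230:295,190:255]=1
print('ZZ',np.round(Z[250:280:5,205:240:5],3))
m=(sub&(Z>0.02)).astype(np.uint8)
n,l,st,ce=cv2.connectedComponentsWithStats(m)
print(st)
k=1+np.argmax(st[1:,4]);c,_=cv2.findContours((l==k).astype(np.uint8),0,2)
c=max(c,key=cv2.contourArea);print(cv2.minAreaRect(c))
sub=np.zeros(Z.shape,bool);sub[205:285,295:370]=1
m=(sub&(Z>0.035)).astype(np.uint8)
n,l,st,ce=cv2.connectedComponentsWithStats(m);print(st,ce)
for k in range(1,n):
    if st[k,4]>10: print(k,np.median(P[l==k],0),P[l==k].min(0),P[l==k].max(0))
E
```

```text
ZZ [[-0.006  0.003  0.046  0.034  0.042  0.024  0.03 ]
 [ 0.035  0.031  0.023  0.033  0.024  0.032  0.036]
 [ 0.031  0.027  0.032  0.04   0.03   0.026  0.037]
 [ 0.028  0.024  0.041  0.036  0.024  0.03   0.035]
 [ 0.031  0.043  0.04   0.031  0.033  0.034  0.04 ]
 [ 0.038  0.033  0.028  0.024  0.038  0.033  0.03 ]]
[[     0      0    640    480 305556]
 [   205    233      1      1      1]
 [   194    238     57     53   1639]
 [   236    279      1      1      1]
 [   249    290      1      1      1]
 [   243    292      1      1      1]
 [   199    294      1      1      1]]
((219.2314453125, 260.08819580078125), (43.59217071533203, 47.41604232788086), 56.88865280151367)
[[     0      0    640    480 306728]
 [   320    209      1      1      1]
 [   328    210      1      1      1]
 [   310    218     49     13    189]
 [   336    218      1      1      1]
 [   363    223      1      1      1]
 [   334    224      1      1      1]
 [   366    225      1      1      1]
 [   298    231      1      1      1]
 [   323    234      1      1      1]
 [   325    235      1      1      1]
 
[... 924 characters left out ...]
 ]
 [340.         234.        ]
 [304.         240.        ]
 [318.         240.        ]
 [323.         241.        ]
 [318.         245.        ]
 [332.         250.        ]
 [336.         252.        ]
 [369.         253.        ]
 [334.         259.        ]
 [309.         261.        ]
 [330.         260.        ]
 [324.72586873 268.47490347]
 [355.         264.        ]
 [347.         268.        ]
 [329.         279.        ]
 [300.         283.        ]]
3 [ 0.60229303 -0.13079314  0.05697523] [ 0.32259455 -0.20902077  0.03575926] [ 0.63627877 -0.04905502  1.80216544]
22 [ 0.46729887 -0.11044999  0.04835528] [ 0.32259455 -0.14522495  0.03563195] [ 0.49023297 -0.03631431  1.80216544]
```

View pics/c_cas.png

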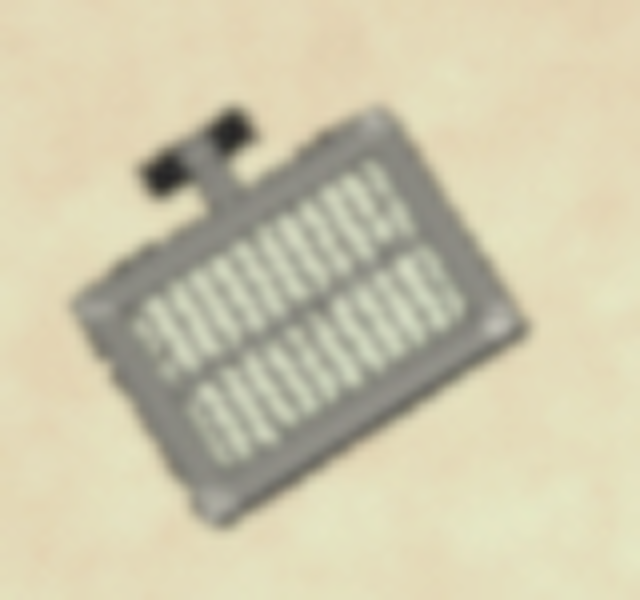

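View pics/c_st.png

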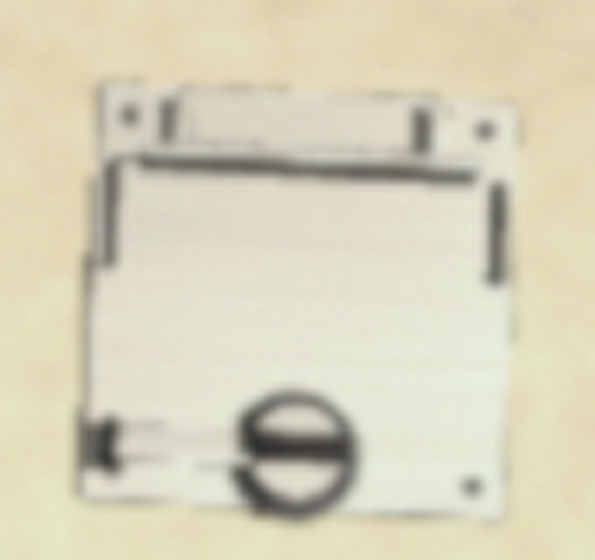

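```bash
python3 - <<'E'
from h import *
p,d,T,K=load('top0')
f=lambda l,s,x0,y0:[((a+.5)/s-.5+x0,(b+.5)/s-.5+y0) for a,b in l]
c=onplane(K,T,f([(80,303),(380,108),(525,325),(215,520)],8,185,225),.036);print('cas',c.round(4),c.mean(0).round(4))
print([np.linalg.norm(c[i]-c[(i+1)%4]).round(3) for i in range(4)])
e=c[1]-c[0]+c[2]-c[3];print('bar dir deg',np.degrees(np.arctan2(e[1],e[0])))
h=onplane(K,T,f([(160,180),(237,128)],8,185,225),.024);print('bar',h.round(4),h.mean(0).round(4),np.degrees(np.arctan2(*(h[1]-h[0])[1::-1])))
b=onplane(K,T,f([(98,80),(520,103),(500,518),(80,495)],7,290,205),.012);print('plate',b.round(4),b.mean(0).round(4))
e=b[1]-b[0]+b[2]-b[3];print('y dir deg',np.degrees(np.arctan2(e[1],e[0])),[np.linalg.norm(b[i]-b[(i+1)%4]).round(3) for i in range(4)])
print('wing',onplane(K,T,f([(297,447)],7,290,205),.073).round(4))
ff=onplane(K,T,f([(140,162),(475,178)],7,290,205),.012);print('fence base',ff.round(4),ff.mean(0))
k=onplane(K,T,f([(117,215),(490,235)],7,290,205),.015);print('kerbs',k.round(4),k.mean(0))
s=r.get_state();print(R.from_quat(s['eef_rot']).as_matrix().round(3))
E
```

```text
cas [[0.4909 0.3232 0.036 ]
 [0.5705 0.2025 0.036 ]
 [0.4811 0.1422 0.036 ]
 [0.4026 0.2666 0.036 ]] [0.4862 0.2336 0.036 ]
[np.float64(0.145), np.float64(0.108), np.float64(0.147), np.float64(0.105)]
bar dir deg -57.16623708088493
bar [[0.5426 0.2941 0.024 ]
 [0.5641 0.2629 0.024 ]] [0.5534 0.2785 0.024 ] -55.48195815940411
plate [[ 0.6474 -0.0318  0.012 ]
 [ 0.6355 -0.2335  0.012 ]
 [ 0.4373 -0.2205  0.012 ]
 [ 0.4491 -0.0228  0.012 ]] [ 0.5423 -0.1272  0.012 ]
y dir deg -93.39110770437792 [np.float64(0.202), np.float64(0.199), np.float64(0.198), np.float64(0.199)]
wing [[ 0.4662 -0.1226  0.073 ]]
fence base [[ 0.6077 -0.0517  0.012 ]
 [ 0.5993 -0.2114  0.012 ]] [ 0.60351336 -0.13155463  0.012     ]
kerbs [[ 0.5818 -0.0407  0.015 ]
 [ 0.5715 -0.2178  0.015 ]] [ 0.57662098 -0.12924669  0.015     ]
[[-0.001  0.452 -0.892]
 [ 0.001 -0.892 -0.452]
 [-1.    -0.002  0.   ]]
```

Request:
arm_command --pt "0.088 0 -0.029 -0.0394 0" --pt "0.088 0 -0.029 -0.0394 0" --pt "0.088 0 -0.029 -0.0394 0" --pt "0.088 0 -0.029 -0.0394 0" --pt "0.088 0 -0.029 -0.0394 0" --pt "0.088 0 -0.029 -0.0394 0" --pt "0.088 0 -0.029 -0.0394 0" --pt "0.088 0 -0.029 -0.0394 0" --pt "0.088 0 -0.029 -0.0394 0" --pt "0.088 0 -0.029 -0.0394 0" --pt "0.088 0 0 0 0" --pt "0.088 0 0 0 0"

```text
clock: 1.6
tool_pos: [0.5022, -0.1214, 0.2384]
eef_rot: [-0.687, -0.164, 0.688, -0.164]
contact_force: [0.0, 0.0, 0.2]
opening: 1.002
```

```bash
python3 - <<'E'
from h import *
s=r.get_state();print(s['tool_pos'],s['contact_force'])
shot('wrist','w1')
E
```

```text
[ 0.50223911 -0.12142303  0.23841593] [0.02931765 0.04788756 0.21635882]
```

View pics/w1.png

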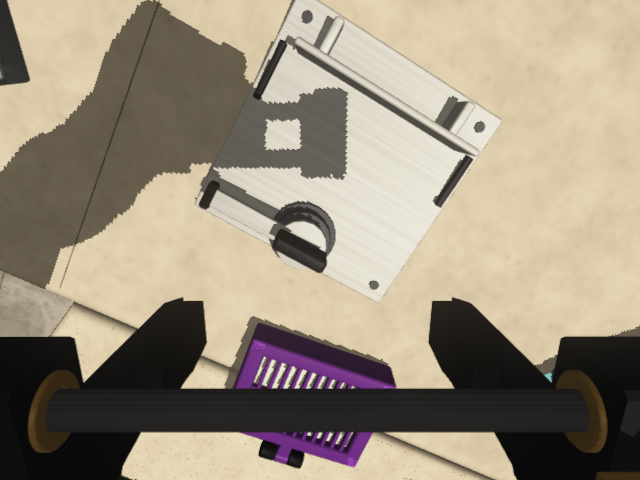

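The wrist view shows the whole stand: fence from (300,42) to (475,152), kerbs at (270,69) and (453,181), wing at (301,251), nose at (209,195). I'll zoom in for edges.

```bash
python3 - <<'E'
from h import *
p,d,T,K=load('w1')
def crop(x0,y0,w,h,s,fn):
    im=p[y0:y0+h,x0:x0+w,::-1]
    cv2.imwrite('pics/'+fn+'.png',cv2.resize(im,None,fx=s,fy=s,interpolation=cv2.INTER_CUBIC))
crop(240,0,270,220,2.9,'w1a');crop(190,170,160,110,5,'w1b')
E
```

```text
(no output)
```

View pics/w1a.png

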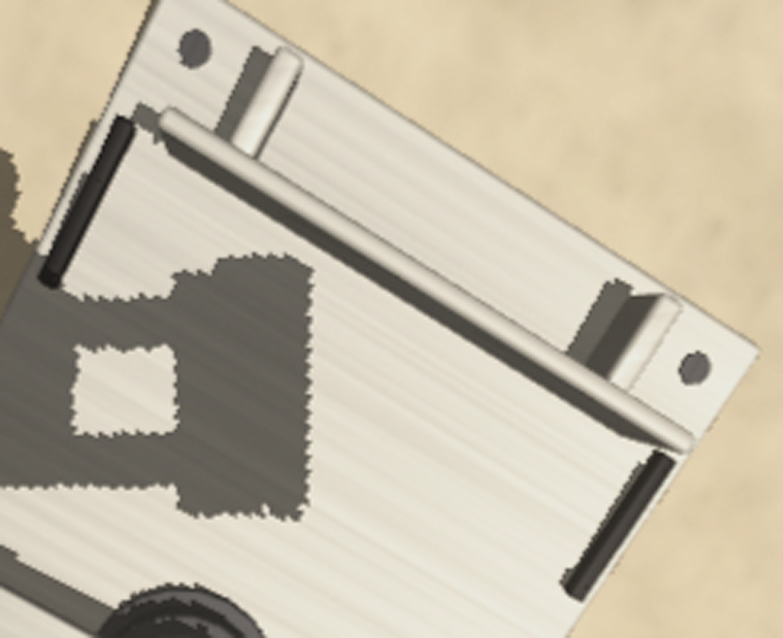

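View pics/w1b.png

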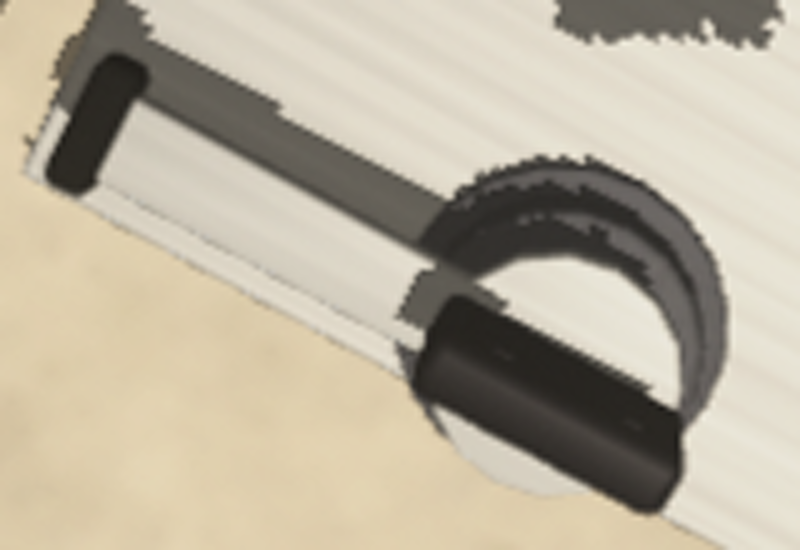

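```bash
python3 - <<'E'
from h import *
p,d,T,K=load('w1')
f=lambda l,s,x0,y0:[((a+.5)/s-.5+x0,(b+.5)/s-.5+y0) for a,b in l]
A=lambda l,z:onplane(K,T,f(l,2.9,240,0),z)
B=lambda l,z:onplane(K,T,f(l,5,190,170),z)
fb=A([(172,152),(625,435)],.012);ft=A([(175,140),(660,446)],.060)
print('fence base',fb.round(4),'fence topfront',ft.round(4))
for q in(fb,ft):
    e=q[1]-q[0];print(np.degrees(np.arctan2(e[1],e[0])),np.linalg.norm(e))
pl=onplane(K,T,[(502,122),(380,301),(197,206)],.012);print('plate',pl.round(4),np.linalg.norm(np.diff(pl,axis=0),axis=1))
e=pl[1]-pl[2];print(np.degrees(np.arctan2(e[1],e[0])));print('centre',(pl[0]+pl[2])/2)
k1=A([(133,130),(62,283)],.019);k2=A([(655,453),(565,580)],.019);print('kerb',k1,k2,(k1+k2).mean(0)/2)
w=B([(458,295),(683,415),(663,460),(430,345)],.072);print('wing',w.round(4),w.mean(0).round(4),np.linalg.norm(np.diff(w,axis=0),axis=1))
n=B([(125,55),(148,80),(50,180),(85,192)],.048);print('nose',n.round(4),n.mean(0))
# stand frame from yaw
E
```

```text
fence base [[ 0.6062 -0.0524  0.012 ]
 [ 0.5979 -0.2083  0.012 ]] fence topfront [[ 0.6047 -0.0563  0.06  ]
 [ 0.5965 -0.2022  0.06  ]]
-93.04859659389304 0.15609355205304445
-93.21584682787636 0.14621667993001597
plate [[ 0.6357 -0.2314  0.012 ]
 [ 0.4419 -0.2214  0.012 ]
 [ 0.4493 -0.0262  0.012 ]] [0.19399993 0.19530751]
-92.14894027174313
centre [ 0.54246304 -0.12884267  0.012     ]
kerb [[ 0.60572282 -0.04109776  0.019     ]
 [ 0.5608062  -0.04021552  0.019     ]] [[ 0.59706169 -0.21678222  0.019     ]
 [ 0.55236094 -0.21322801  0.019     ]] [ 0.57898791 -0.12783088  0.019     ]
wing [[ 0.4821 -0.1008  0.072 ]
 [ 0.4804 -0.1409  0.072 ]
 [ 0.4723 -0.1416  0.072 ]
 [ 0.4728 -0.1004  0.072 ]] [ 0.4769 -0.1209  0.072 ] [0.04016555 0.00819004 0.04118725]
nose [[ 0.4871 -0.0369  0.048 ]
 [ 0.4851 -0.0417  0.048 ]
 [ 0.4625 -0.0338  0.048 ]
 [ 0.4633 -0.0397  0.048 ]] [ 0.47448798 -0.03803317  0.048     ]
```

```bash
python3 - <<'E'
from h import *
p,d,T,K=load('w1')
f=lambda l,s,x0,y0:[((a+.5)/s-.5+x0,(b+.5)/s-.5+y0) for a,b in l]
B=lambda l,z:onplane(K,T,f(l,5,190,170),z)
w=B([(436,343),(678,452),(655,512),(415,398)],.072);print('wing',w.round(4),w.mean(0).round(4),np.linalg.norm(np.diff(w,axis=0),axis=1));print(T[:3,3])
a=np.radians(-3.1);ex=np.array([np.cos(a),np.sin(a)]);ey=np.array([-ex[1],ex[0]])
def uv(P):
    return (np.atleast_2d(P)[:,:2]@np.c_[ex,ey]).round(4)
print('fence',uv([[.6062,-.0524],[.5979,-.2083],[.6047,-.0563],[.5965,-.2022]]));print('kerb',uv([[.6057,-.0411],[.5608,-.0402],[.5971,-.2168],[.5524,-.2132]]))
print('wing',uv(w.mean(0)),'plate',uv([.5425,-.1288]))
E
```

```text
wing [[ 0.4735 -0.1011  0.072 ]
 [ 0.4746 -0.1431  0.072 ]
 [ 0.4638 -0.1445  0.072 ]
 [ 0.4638 -0.102   0.072 ]] [ 0.4689 -0.1227  0.072 ] [0.04200673 0.01085559 0.04247777]
[ 0.57293075 -0.08604935  0.38335421]
fence [[ 0.6081 -0.0195]
 [ 0.6083 -0.1757]
 [ 0.6069 -0.0235]
 [ 0.6066 -0.1696]]
kerb [[ 0.607  -0.0083]
 [ 0.5622 -0.0098]
 [ 0.608  -0.1842]
 [ 0.5631 -0.183 ]]
wing [[ 0.4749 -0.0971]] plate [[ 0.5487 -0.0993]]
```

Request:
arm_command --pt "0.088 0 -0.0415 -0.0235 0" --pt "0.088 0 -0.0415 -0.0235 0" --pt "0.088 0 -0.0415 -0.0235 0" --pt "0.088 0 -0.0415 -0.0235 0" --pt "0.088 0 -0.0415 -0.0235 0" --pt "0.088 0 -0.0415 -0.0235 0" --pt "0.088 0 -0.0415 -0.0235 0" --pt "0.088 0 -0.0415 -0.0235 0" --pt "0.088 0 0 0 -0.11" --pt "0.088 0 0 0 0" --pt "0.088 0 0 0 0"

```text
clock: 3.02
tool_pos: [0.5211, 0.2581, 0.2386]
eef_rot: [-0.678, -0.2, 0.678, -0.201]
contact_force: [0.3, 0.8, -0.1]
opening: 0.997
```

```bash
python3 - <<'E'
from h import *
s=r.get_state();print(s['tool_pos'],s['contact_force'],R.from_quat(s['eef_rot']).as_matrix().round(4))
shot('wrist','w2')
E
```

```text
[0.52110931 0.25807881 0.23859037] [ 0.29259195  0.82290657 -0.09875661] [[-2.000e-04  5.429e-01 -8.398e-01]
 [-1.300e-03 -8.398e-01 -5.429e-01]
 [-1.000e+00  1.000e-03  8.000e-04]]
```

View pics/w2.png

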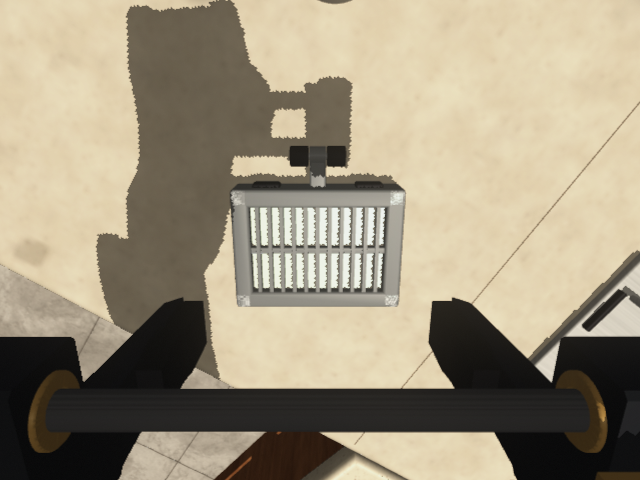

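The wrist view shows the black handle bar from (290,156) to (346,156), square to the jaws, with the frame from (232,190) to (405,305). I'll compute the shift.

```bash
python3 - <<'E'
from h import *
p,d,T,K=load('w2')
g=p.max(2).astype(int)
m=np.zeros((480,640),np.uint8);m[140:172,280:360]=(g[140:172,280:360]<60)
ys,xs=np.nonzero(m);print(xs.min(),xs.max(),ys.min(),ys.max())
for c in range(288,350,6):
    y=np.nonzero(m[:,c])[0];print(c,y.min() if len(y) else None,y.max() if len(y) else None,end='; ')
q=onplane(K,T,[(289.5,156),(346.5,156)],.020);print(q,np.linalg.norm(q[1]-q[0]))
s=r.get_state();M=R.from_quat(s['eef_rot']).as_matrix()
c=onplane(K,T,[((289.5+346.5)/2,156.5)],.022)[0];print(c)
print('tool shift to bar centre z=.018',M.T@(np.r_[c[:2],.018]-s['tool_pos']))
e=q[1]-q[0];print('bar',np.degrees(np.arctan2(e[1],e[0])),'tooly',np.degrees(np.arctan2(M[1,1],M[0,1])))
fe=onplane(K,T,[(237,305),(400,305),(232,192),(405,190)],.036);print(fe);e=fe[1]-fe[0];print(np.degrees(np.arctan2(e[1],e[0])),fe.mean(0))
E
```

```text
290 345 146 166
288 None None; 294 146 165; 300 146 165; 306 146 166; 312 147 147; 318 None None; 324 None None; 330 146 165; 336 146 165; 342 146 165; 348 None None; [[0.54333816 0.3000359  0.02      ]
 [0.56992838 0.25899133 0.02      ]] 0.04890497897218148
[0.55645026 0.27940266 0.022     ]
tool shift to bar centre z=.018 [ 0.22067932  0.00140257 -0.04123121]
bar -57.063309872872345 tooly -57.0772826349598
[[0.40460946 0.26959546 0.036     ]
 [0.48596929 0.14392963 0.036     ]
 [0.49361172 0.32497869 0.036     ]
 [0.57416861 0.20373851 0.036     ]]
-57.07976971835476 [0.48958977 0.23556057 0.036     ]
```

Request:
arm_command --pt "0.088 0.03 0.0014 -0.021 0" --pt "0.088 0.04 0 -0.02 0" --pt "0.08 0.04 0 0 0" --pt "0.08 0.04 0 0 0" --pt "0.08 0.03 0 0 0" --pt "0.08 0.025 0 0 0" --pt "0.08 0.015 0 0 0" --pt "0.08 0.01 0 0 0" --pt "0.08 0.0045 0 0 0" --pt "0.08 0 0 0 0" --pt "0.08 0 0 0 0"

```text
clock: 4.45
tool_pos: [0.5562, 0.2818, 0.0049]
eef_rot: [0.678, 0.202, -0.677, 0.202]
contact_force: [0.3, -0.1, -0.2]
opening: 0.907
```

```bash
python3 - <<'E'
from h import *
s=r.get_state();print(s['tool_pos'],s['contact_force'],s['opening'])
shot('wrist','w3')
E
```

```text
[0.55616688 0.28178847 0.00490679] [ 0.33800578 -0.10367499 -0.16732355] 0.9073080814515229
```

View pics/w3.png

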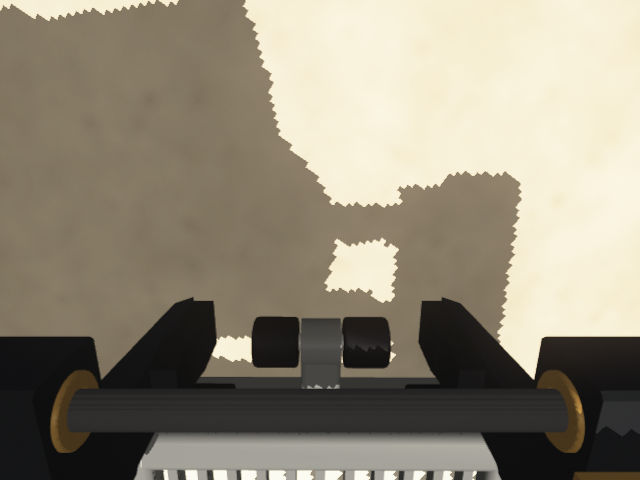

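The bar sits between the fingers at (321,342), about 2 mm off the jaw centre. Closing on it.

Request:
arm_command --pt "0.08 0 0.002 0.001 0" --pt "0.04 0 0 0 0" --pt "0.04 0 0 0 0" --pt "0.04 0 0 0 0" --pt "0.04 0 0 0 0" --pt "0.04 0 0 0 0" --pt "0.04 0 0 0 0" --pt "0.04 0 0 0 0" --force 35

```text
clock: 5.5
tool_pos: [0.5559, 0.2795, 0.0042]
eef_rot: [0.678, 0.202, -0.678, 0.202]
contact_force: [0.1, 1.2, 0.4]
opening: 0.541
```

Request:
arm_command --pt "0.04 -0.024 0 0.002 0" --pt "0.04 -0.023 0 0.006 0" --pt "0.04 -0.0215 0 0.01 0" --pt "0.04 -0.02 0 0.0136 0" --pt "0.04 -0.018 0 0.016 0" --pt "0.04 -0.016 0 0.016 0" --pt "0.04 -0.016 0 0.012 0" --pt "0.04 -0.025 0 0.005 0" --pt "0.04 -0.03 0 0 0" --pt "0.04 -0.03 0 0 0" --pt "0.04 -0.02 0 0 0" --pt "0.04 0 0 0 0"

```text
clock: 7.0
tool_pos: [0.4892, 0.2355, 0.2489]
eef_rot: [0.679, 0.202, -0.677, 0.202]
contact_force: [0.9, -0.8, -4.5]
opening: 0.54
```

```bash
python3 - <<'E'
from h import *
s=r.get_state();print(s['tool_pos'],s['contact_force'],s['opening'],R.from_quat(s['eef_rot']).as_matrix().round(4))
shot('side','s1')
E
```

```text
[0.48920096 0.23549402 0.24893592] [ 0.85888782 -0.75041443 -4.45516491] 0.5402744442651639 [[ 2.900e-03  5.469e-01 -8.372e-01]
 [ 1.400e-03 -8.372e-01 -5.469e-01]
 [-1.000e+00  4.000e-04 -3.200e-03]]
```

View pics/s1.png

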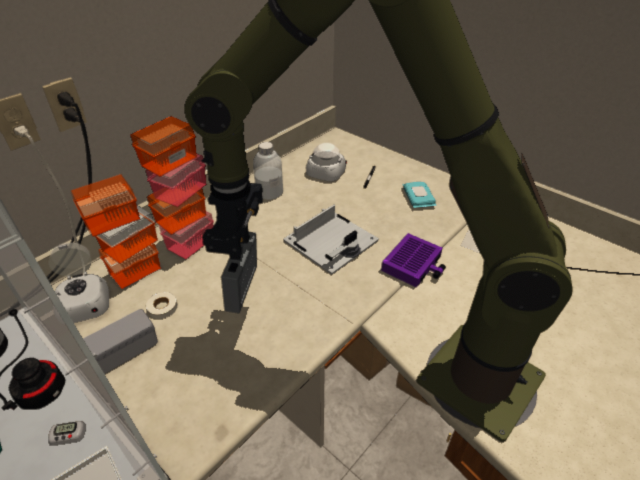

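The cassette hangs foot down at about (240,275) in the side view. Next I turn it and carry it over the bay.

Request:
arm_command --pt "0.04 0 0 0 0.1" --pt "0.04 0 0 0 0.18" --pt "0.04 0 0 0 0.18" --pt "0.04 0 0 0 0.174" --pt "0.04 0 0.02 -0.006 0" --pt "0.04 0 0.03 -0.01 0" --pt "0.04 0 0.04 -0.012 0" --pt "0.04 0 0.04 -0.012 0" --pt "0.04 0 0.04 -0.012 0" --pt "0.04 0 0.04 -0.012 0" --pt "0.04 0 0.04 -0.012 0" --pt "0.04 0 0.04 -0.01 0"

```text
clock: 8.55
tool_pos: [0.5575, -0.0603, 0.2461]
eef_rot: [-0.706, 0.019, 0.708, 0.019]
contact_force: [0.8, -0.4, -4.1]
opening: 0.542
```

Request:
arm_command --pt "0.04 0 0.035 -0.008 0" --pt "0.04 0 0.02 -0.005 0" --pt "0.04 0 0.01 -0.003 0" --pt "0.04 0 0.0037 -0.0004 0" --pt "0.04 0 0 0 0" --pt "0.04 0 0 0 0" --pt "0.04 0 0 0 0"

```text
clock: 9.43
tool_pos: [0.571, -0.1277, 0.2478]
eef_rot: [0.707, -0.019, -0.707, -0.019]
contact_force: [0.6, 0.0, -4.1]
opening: 0.54
```

```bash
python3 - <<'E'
from h import *
s=r.get_state();M=R.from_quat(s['eef_rot']).as_matrix();print(s['tool_pos'],s['contact_force'],s['opening'],M.round(4))
print('yaw',np.degrees(np.arctan2(M[1,1],M[0,1])))
shot('side','s2');shot('wrist','w4')
E
```

```text
[ 0.57095306 -0.12769376  0.24782199] [ 0.58778952  0.04334571 -4.08429538] 0.5399369198579838 [[ 1.000e-04 -5.390e-02 -9.985e-01]
 [ 3.000e-04 -9.985e-01  5.390e-02]
 [-1.000e+00 -3.000e-04 -1.000e-04]]
yaw -93.09019585577558
```

View pics/s2.png

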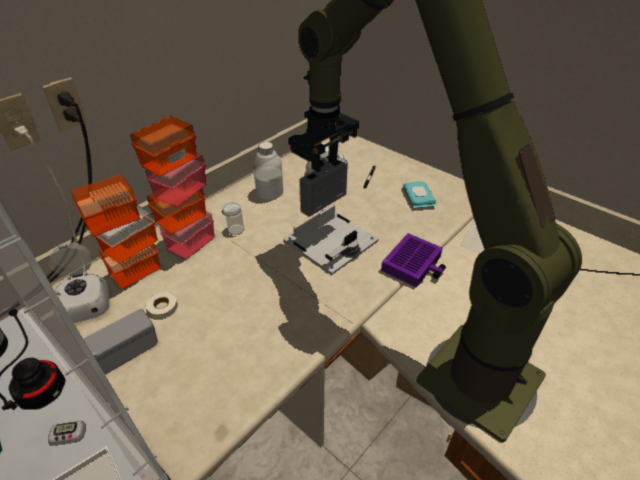

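View pics/w4.png

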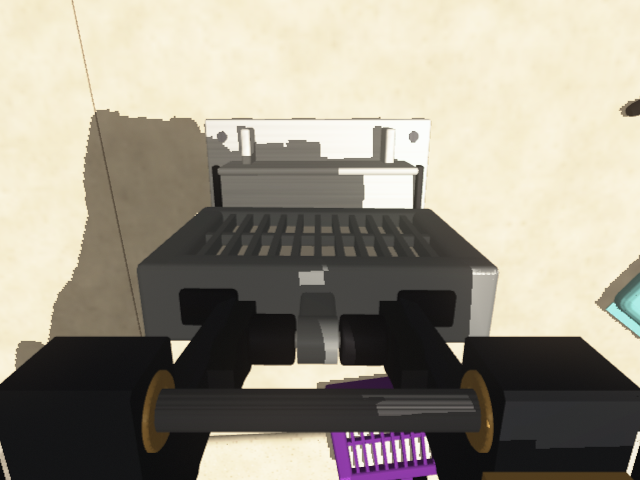

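The wrist view shows the cassette's back face, with its top edge at row 267 and its foot edge at row 209. The fence lies behind at rows 163–207. I'll compute the tilt and the distance to the fence.

```bash
python3 - <<'E'
from h import *
p,d,T,K=load('w4')
a=np.radians(-3.1);ex=np.array([np.cos(a),np.sin(a)]);ey=np.array([-ex[1],ex[0]]);U=np.c_[ex,ey]
t=r.get_state()['tool_pos'][2]
q=np.r_[onplane(K,T,[(141,267),(496,267)],t+.0138-.026),onplane(K,T,[(207,209),(432,209)],t+.0138-.136)]
uv=q[:,:2]@U;print(uv, 'mid v',uv[:2,1].mean(),uv[2:,1].mean())
print('tilt deg',np.degrees((uv[2:,0].mean()-uv[:2,0].mean())/.11), r.get_state()['tool_pos'][:2]@U)
print('fence top/back etc',onplane(K,T,[(217,174),(420,174)],.062)[:,:2]@U)
E
```

```text
[[ 0.59584427 -0.02614361]
 [ 0.59597393 -0.16923614]
 [ 0.59444973 -0.02494098]
 [ 0.59458293 -0.17242404]] mid v -0.09768987220894733 -0.0986825053671593
tilt deg -0.7254534345346713 [ 0.57701726 -0.09708615]
fence top/back etc [[ 0.60812292 -0.01792104]
 [ 0.60826766 -0.17846839]]
```

Request:
arm_command --pt "0.04 0.02 -0.0005 -0.003 0" --pt "0.04 0.025 0 -0.003 0" --pt "0.04 0.025 0 0 0" --pt "0.04 0.02 0 0 0" --pt "0.04 0.012 0 0 0" --pt "0.04 0.006 0 0 0" --pt "0.04 0 0 0 0" --pt "0.04 0 0 0 0"

```text
clock: 10.52
tool_pos: [0.5775, -0.1285, 0.1404]
eef_rot: [0.707, -0.02, -0.706, -0.019]
contact_force: [-0.3, -0.3, -4.4]
opening: 0.541
```

```bash
python3 - <<'E'
from h import *
s=r.get_state();print(s['tool_pos'],s['contact_force'])
shot('side','s3');shot('wrist','w5')
E
```

```text
[ 0.57749782 -0.12854109  0.14043253] [-0.30568749 -0.26309405 -4.4107858 ]
```

View pics/w5.png

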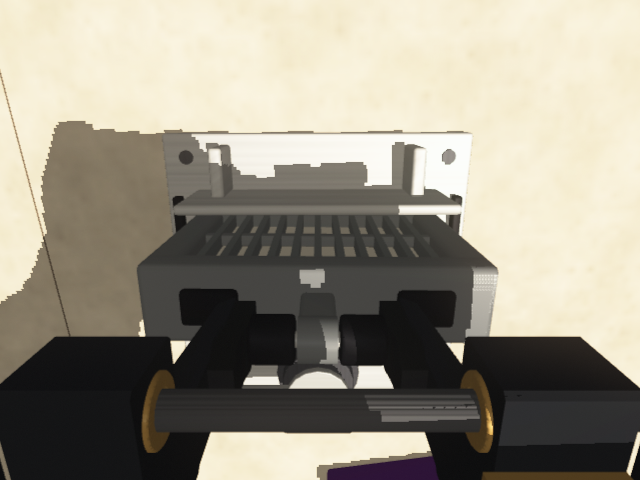

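The cassette hangs just in front of the fence and level with it. Lowering until it touches.

Request:
arm_command --pt "0.04 0.003 0 0 0" --pt "0.04 0.002 0 0 0" --pt "0.04 0.0015 0 0 0" --pt "0.04 0.0005 0 0 0" --pt "0.04 0 0 0 0" --pt "0.04 0 0 0 0"

```text
clock: 11.38
tool_pos: [0.5781, -0.1285, 0.1343]
eef_rot: [0.708, -0.02, -0.706, -0.019]
contact_force: [-0.9, 1.1, 6.6]
opening: 0.536
```

Request:
arm_command --pt "0.04 -0.001 0 0 0" --pt "0.04 0 0 0 0" --pt "0.06 0 0 0 0" --pt "0.08 0 0 0 0" --pt "0.08 0 0 0 0" --pt "0.08 0 0 0 0"

```text
clock: 12.12
tool_pos: [0.5769, -0.1284, 0.1336]
eef_rot: [-0.707, 0.02, 0.707, 0.019]
contact_force: [0.4, -0.4, 0.4]
opening: 0.907
```

```bash
python3 - <<'E'
from h import *
s=r.get_state();print(s['tool_pos'],s['contact_force'],s['opening'])
shot('side','s4');shot('wrist','w6')
E
```

```text
[ 0.57689307 -0.12843825  0.13363439] [ 0.41925781 -0.40936814  0.41570551] 0.9071432865879037
```

View pics/w6.png

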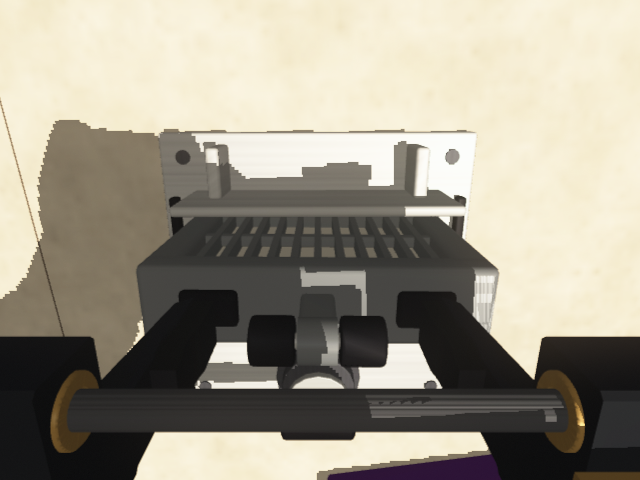

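View pics/s4.png

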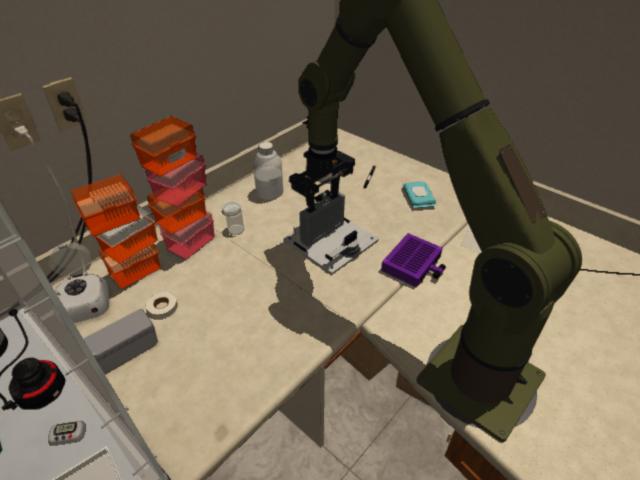

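The cassette stands free, upright and parallel to the fence. Measuring the remaining gap.

```bash
python3 - <<'E'
from h import *
p,d,T,K=load('w6')
a=np.radians(-3.1);ex=np.array([np.cos(a),np.sin(a)]);ey=np.array([-ex[1],ex[0]]);U=np.c_[ex,ey]
q=onplane(K,T,[(139,268),(496,268)],.122)[:,:2]@U;print('back top',q,q[:,1].mean())
q=onplane(K,T,[(171,214),(466,214)],.060)[:,:2]@U;print('fence front top',q,q[:,1].mean())
print(r.get_state()['tool_pos'][:2]@U)
cv2.imwrite('pics/w6c.png',cv2.resize(p[180:290,120:520,::-1],None,fx=2,fy=2))
E
```

```text
back top [[ 0.6016961  -0.02570764]
 [ 0.6016857  -0.16920136]] -0.09745450279476928
fence front top [[ 0.60892326 -0.01864273]
 [ 0.60891692 -0.17746161]] -0.0980521692754506
[ 0.5830467  -0.09705897]
```

View pics/w6c.png

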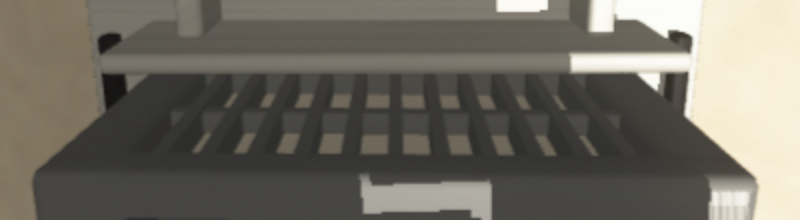

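Gap about 6–7 mm, centred to within 1 mm. I'll regrip, lift 3 mm, move 5.5 mm to the fence and lower.

Request:
arm_command --pt "0.06 0 0 0 0" --pt "0.04 0 0 0 0" --pt "0.04 0 0 0 0" --pt "0.04 0 0 0 0" --pt "0.04 -0.003 0 0 0" --pt "0.04 0 0 0 0" --pt "0.04 0 0 -0.003 0" --pt "0.04 0 0 -0.0025 0" --pt "0.04 0 0 0 0" --pt "0.04 0 0 0 0"

```text
clock: 13.48
tool_pos: [0.5824, -0.1287, 0.1367]
eef_rot: [-0.707, 0.02, 0.707, 0.019]
contact_force: [-0.5, 0.2, -4.5]
opening: 0.541
```

```bash
python3 - <<'E'
from h import *
s=r.get_state();print(s['tool_pos'],s['contact_force'],s['opening'])
p,d,T=shot('wrist','w7')
cv2.imwrite('pics/w7c.png',cv2.resize(p[180:290,120:520,::-1],None,fx=2,fy=2))
E
```

```text
[ 0.5823715  -0.12869462  0.13667122] [-0.52878041  0.18146258 -4.4947438 ] 0.5412363810691573
```

View pics/w7c.png

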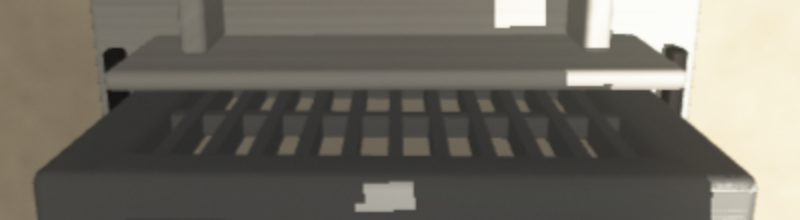

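Request:
arm_command --pt "0.04 0 0 -0.001 0" --pt "0.04 0.001 0 0 0" --pt "0.04 0.0015 0 0 0" --pt "0.04 0.001 0 0 0" --pt "0.04 0 0 0 0" --pt "0.04 0 0 0 0"

```text
clock: 14.28
tool_pos: [0.5838, -0.1288, 0.134]
eef_rot: [0.707, -0.02, -0.706, -0.019]
contact_force: [-2.2, -0.1, 6.4]
opening: 0.538
```

```bash
python3 - <<'E'
from h import *
s=r.get_state();print(s['tool_pos'],s['contact_force'],s['opening'])
p,d,T=shot('wrist','w8')
cv2.imwrite('pics/w8c.png',cv2.resize(p[180:290,120:520,::-1],None,fx=2,fy=2))
E
```

```text
[ 0.58375429 -0.12876301  0.13397341] [-2.15575694 -0.12493671  6.42722142] 0.538066497104376
```

View pics/w8c.png

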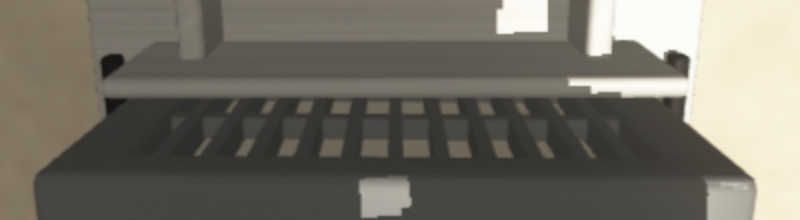

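Standing and against the fence (Fx −2.2 N). Release, then lift straight up and look.

Request:
arm_command --pt "0.04 -0.001 0 0 0" --pt "0.06 0 0 0 0" --pt "0.085 0 0 0 0" --pt "0.085 0 0 0 0" --pt "0.085 0 0 0 0" --pt "0.085 -0.015 0 0 0" --pt "0.085 -0.03 0 0 0" --pt "0.085 -0.04 0 0 0" --pt "0.085 -0.04 0 0 0" --pt "0.085 -0.02 0 0 0" --pt "0.085 0 0 0 0"

```text
clock: 15.7
tool_pos: [0.5845, -0.1291, 0.2817]
eef_rot: [0.709, -0.02, -0.705, -0.019]
contact_force: [-0.3, -0.1, -0.8]
opening: 0.961
```

```bash
python3 - <<'E'
from h import *
s=r.get_state();print(s['tool_pos'],s['contact_force'],s['opening'],s['q'])
p,d,T=shot('wrist','w9');shot('side','s5')
E
```

```text
[ 0.58451188 -0.12906047  0.28174   ] [-0.27082429 -0.13075284 -0.80500642] 0.9614338868603617 [ 0.13134087  0.59901273  0.01533366  1.60729644 -0.0105958   0.93041713
 -1.47583757]
```

View pics/w9.png

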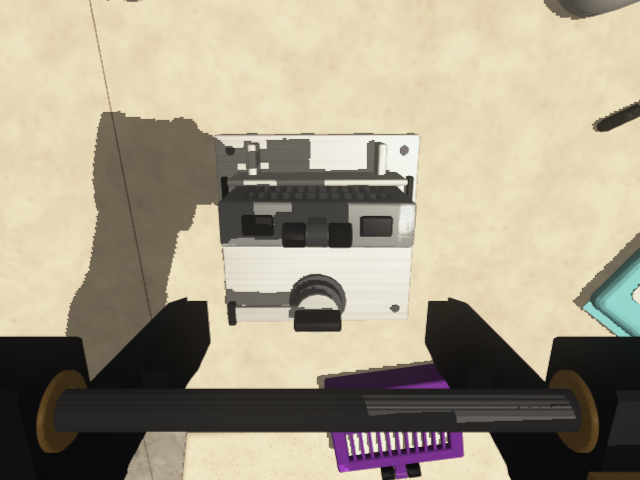

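View pics/s5.png

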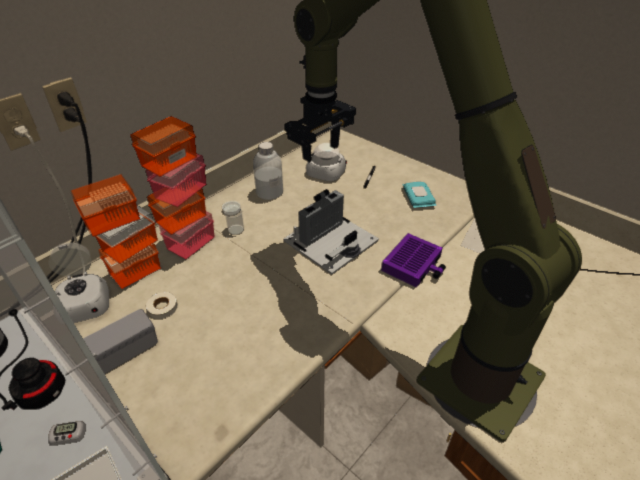

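The cassette stands upright against the fence, released. The wrist view shows it at rows 183–247 and the wing at (318,320). Next I turn the jaws across the wing and move over it, 12 mm towards its −y end so the gripper body clears the cassette while turning.

Request:
arm_command --pt "0.06 0 0 0 -0.1745" --pt "0.045 0 0 0 -0.1745" --pt "0.045 0 0 0 -0.1745" --pt "0.045 0 0 0 -0.1745" --pt "0.045 0 0 0 -0.1745" --pt "0.045 0 0 0 -0.1745" --pt "0.045 0 0 0 -0.1745" --pt "0.045 0 0 0 -0.1745" --pt "0.045 0 0 0 -0.1745" --pt "0.045 0 -0.04 0.004 0" --pt "0.045 0 -0.04 0.004 0" --pt "0.045 0 -0.0357 0.0038 0"

```text
clock: 17.3
tool_pos: [0.4649, -0.1341, 0.278]
eef_rot: [-0.513, -0.487, 0.514, -0.485]
contact_force: [1.0, 0.1, 0.2]
opening: 0.511
```

Request:
arm_command --pt "0.045 0.04 0 0 0" --pt "0.045 0.04 0 0 0" --pt "0.045 0.02 0 0 0" --pt "0.045 0 0 0 0" --pt "0.045 0 0 0 0"

```text
clock: 17.92
tool_pos: [0.4674, -0.134, 0.1794]
eef_rot: [0.514, 0.486, -0.514, 0.486]
contact_force: [0.3, -0.1, -0.6]
opening: 0.511
```

```bash
python3 - <<'E'
from h import *
s=r.get_state();M=R.from_quat(s['eef_rot']).as_matrix();print(s['tool_pos'],s['contact_force'],s['opening'],s['q'][6]);print(M.round(4),np.degrees(np.arctan2(M[1,1],M[0,1])))
p,d,T=shot('wrist','w10');shot('side','s6')
c,T=cam('wrist');print(proj([c['fx'],c['fy'],c['cx'],c['cy']],T,[[.4689,-.1226,.073],list(s['tool_pos'])]))
print('shift',M.T@(np.array([.4683,-.1346,.066])-s['tool_pos']))
E
```

```text
[ 0.46739451 -0.13401073  0.17943207] [ 0.26151413 -0.05199805 -0.62121791] 0.5105421581073912 -0.2981795529600035
[[ 1.000e-04  9.985e-01 -5.540e-02]
 [ 2.000e-04 -5.540e-02 -9.985e-01]
 [-1.000e+00  1.000e-04 -2.000e-04]] -3.1731095292895004
[[317.08481381 222.89665337]
 [315.00975176 321.46076129]]
shift [0.11343204 0.00092611 0.00056295]
```

View pics/w10.png

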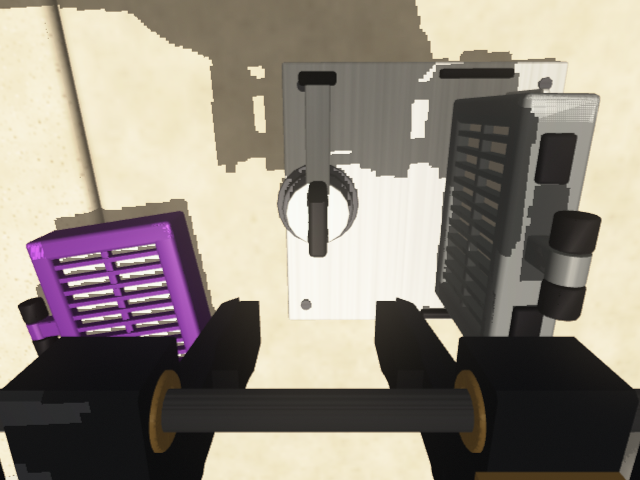

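View pics/s6.png

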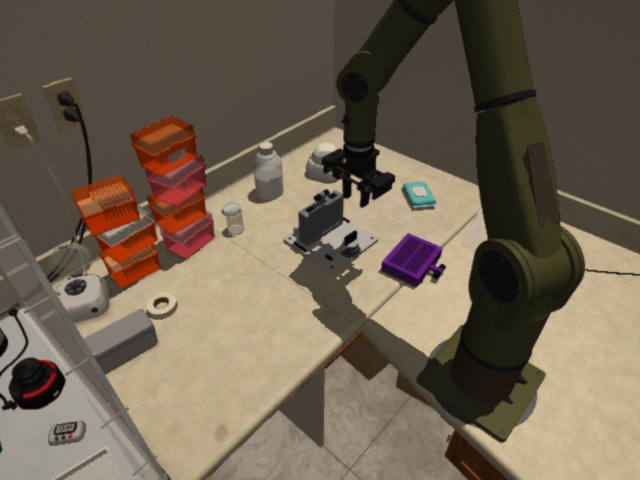

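The wing is seen on top at (317,182–257), centred between the jaws. The gripper body passes just clear of the cassette. Descending to TCP z = 0.066.

Request:
arm_command --pt "0.045 0.03 0.0009 0.0006 0" --pt "0.045 0.03 0 0 0" --pt "0.045 0.025 0 0 0" --pt "0.045 0.018 0 0 0" --pt "0.045 0.0104 0 0 0" --pt "0.045 0 0 0 0" --pt "0.045 0 0 0 0"

```text
clock: 18.9
tool_pos: [0.4686, -0.1349, 0.0665]
eef_rot: [0.514, 0.485, -0.513, 0.486]
contact_force: [-0.7, -0.4, 0.3]
opening: 0.51
```

```bash
python3 - <<'E'
from h import *
s=r.get_state();print(s['tool_pos'],s['contact_force'],s['moment'])
p,d,T=shot('wrist','w11')
E
```

```text
[ 0.46861983 -0.1349382   0.06651471] [-0.67391371 -0.38363325  0.2743195 ] [-0.02552863 -0.02048977  0.01346718]
```

View pics/w11.png

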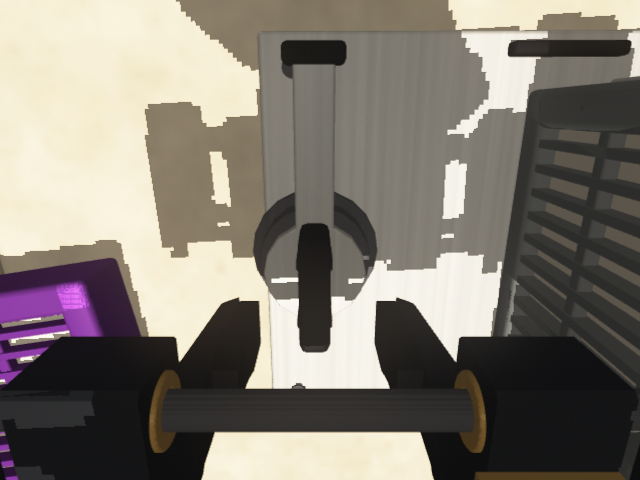

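The wing end at (315,350) lies between the finger tips. Closing on it.

Request:
arm_command --pt "0.02 0 0 0 0" --pt "0.005 0 0 0 0" --pt "0.005 0 0 0 0" --pt "0.005 0 0 0 0" --pt "0.005 0 0 0 0" --force 50

```text
clock: 19.58
tool_pos: [0.4678, -0.1348, 0.0659]
eef_rot: [-0.513, -0.486, 0.514, -0.486]
contact_force: [-1.0, -0.0, 2.5]
opening: 0.129
```

Request:
arm_command --pt "0.005 0.002 0 0 0" --pt "0.005 0.002 0 0 0" --pt "0.005 0.002 0 0 0" --pt "0.005 0.0005 0 0 0" --pt "0.005 0 0 0 0"

```text
clock: 20.2
tool_pos: [0.4678, -0.1349, 0.0594]
eef_rot: [-0.513, -0.486, 0.514, -0.486]
contact_force: [-2.2, 0.1, 7.4]
opening: 0.124
```

Spring force 7.4 N after a 6.5 mm press, so it is in. Starting the turn.

Request:
arm_command --pt "0.005 0 -0.0021 -0.0002 0.1745" --pt "0.005 0 -0.0021 -0.0002 0.1745" --pt "0.005 0 -0.0021 -0.0002 0.1745"

```text
clock: 20.58
tool_pos: [0.4618, -0.133, 0.0595]
eef_rot: [-0.623, -0.335, 0.623, -0.335]
contact_force: [-2.6, 0.2, 7.6]
opening: 0.123
```

```bash
python3 - <<'E'
from h import *
s=r.get_state();print(s['tool_pos'],s['contact_force'],s['moment'])
p,d,T=shot('wrist','w12')
E
```

```text
[ 0.46182113 -0.13297681  0.05948015] [-2.59268111  0.17317975  7.61792877] [0.10669986 0.40637629 0.07625504]
```

View pics/w12.png

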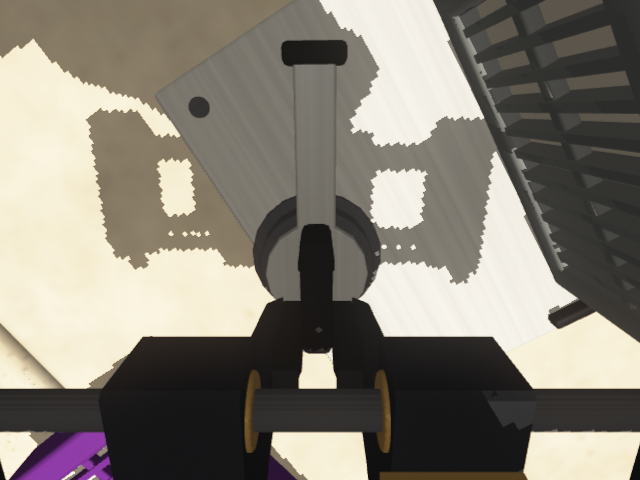

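The tongue has turned with the gripper by 30° and the cassette is untouched. Completing the turn.

Request:
arm_command --pt "0.005 0 -0.0021 -0.0002 0.1745" --pt "0.005 0 -0.0021 -0.0002 0.1745" --pt "0.005 0 -0.0021 -0.0002 0.1745" --pt "0.005 0 -0.0021 -0.0002 0.1745" --pt "0.005 0 -0.0021 -0.0002 0.1745" --pt "0.005 0 -0.0021 -0.0002 0.1745" --pt "0.005 0 0 0 0" --pt "0.005 0 0 0 0"

```text
clock: 21.62
tool_pos: [0.4564, -0.1222, 0.0595]
eef_rot: [-0.707, 0.02, 0.707, 0.019]
contact_force: [-2.0, -1.2, 7.1]
opening: 0.123
```

```bash
python3 - <<'E'
from h import *
s=r.get_state();print(s['tool_pos'],s['contact_force'],s['moment']);M=R.from_quat(s['eef_rot']).as_matrix();print(np.degrees(np.arctan2(M[1,1],M[0,1])))
p,d,T=shot('wrist','w13')
E
```

```text
[ 0.45635634 -0.12218912  0.05946881] [-1.98801983 -1.21755716  7.0774602 ] [-0.06715083  0.43963029 -0.02959231]
-93.1685201137411
```

View pics/w13.png

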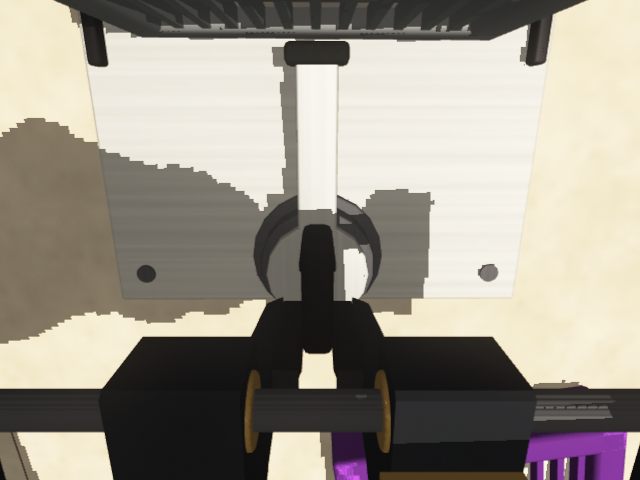

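The tongue now points at the cassette (nose at (317,52), cassette foot at row 38). Letting go and lifting away.

Request:
arm_command --pt "0.03 0 0 0 0" --pt "0.045 0 0 0 0" --pt "0.045 0 0 0 0" --pt "0.045 0 0 0 0" --pt "0.045 -0.015 0 0 0" --pt "0.045 -0.03 0 0 0" --pt "0.045 -0.04 0 0 0" --pt "0.045 -0.04 0 0 0" --pt "0.045 -0.04 0 0 0" --pt "0.045 0 0 0 0" --pt "0.045 0 0 0 0"

```text
clock: 23.05
tool_pos: [0.4563, -0.1217, 0.2244]
eef_rot: [-0.707, 0.019, 0.707, 0.019]
contact_force: [-0.5, 0.1, -0.9]
opening: 0.51
```

```bash
python3 - <<'E'
from h import *
s=r.get_state();print(s['tool_pos'],s['contact_force'])
p,d,T=shot('wrist','w14');shot('side','s7');shot('top','t7')
E
```

```text
[ 0.4563325  -0.12169244  0.22440595] [-0.52802642  0.13432103 -0.93866381]
```

View pics/w14.png

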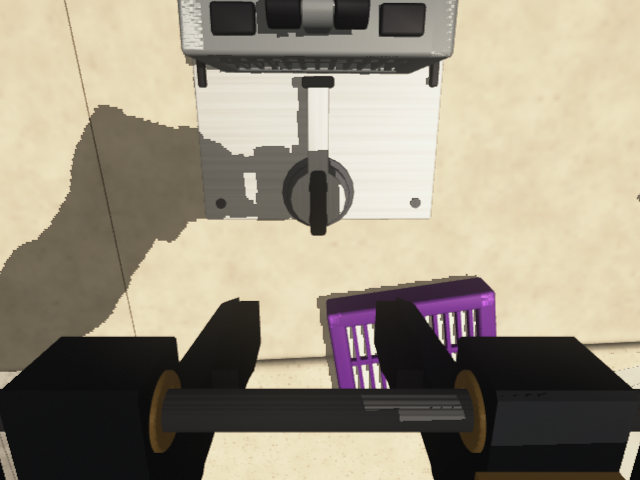

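View pics/s7.png

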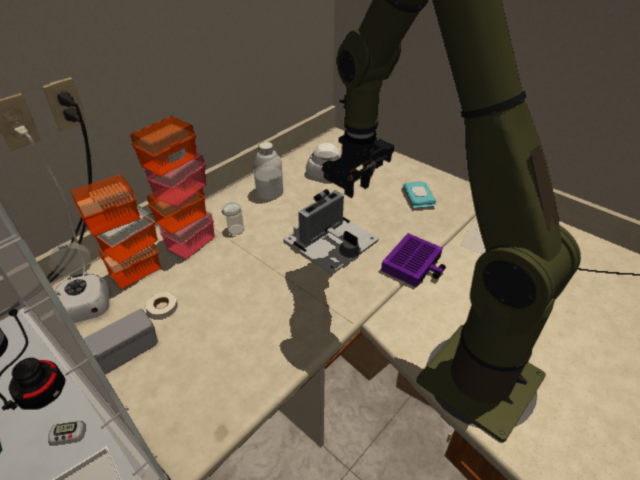

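Everything looks right. A quick numeric check of the tongue angle, centring, fence gap and stud height before I hand in.

```bash
python3 - <<'E'
from h import *
p,d,T,K=load('w14')
a=np.radians(-3.1);ex=np.array([np.cos(a),np.sin(a)]);ey=np.array([-ex[1],ex[0]]);U=np.c_[ex,ey]
q=onplane(K,T,[(318,82),(318.5,145)],.042)[:,:2]@U;e=q[0]-q[1];print('tongue angle from stand x deg',np.degrees(np.arctan2(e[1],e[0])))
q=onplane(K,T,[(183,56),(453,56)],.122)[:,:2]@U;print('cassette front top edge u,v',q,q[:,1].mean())
P=pts(d,K,T)
print('wing top z',np.median(P[185:230,315:322,2]),'plate z',np.median(P[100:140,350:420,2]))
n=P[160:167,340:344];print('disc z',np.median(P[192:205,328:336,2]))
p0,d0,T0,K0=load('w1');P0=pts(d0,K0,T0)
print('before: wing z',np.median(P0[246:262,285:312,2]),'plate',np.median(P0[200:230,350:390,2]))
for n_,(u,v) in {'beaker':(287,173),'tape':(188,203),'wipes':(440,268)}.items():
    A,B=load('top0')[0],load('t7')[0];s=np.s_[v-20:v+20,u-20:u+20];print(n_,np.abs(A[s].astype(int)-B[s]).mean())
E
```

```text
tongue angle from stand x deg 0.5342800382580687
cassette front top edge u,v [[ 0.56952213 -0.02398171]
 [ 0.56955432 -0.17109932]] -0.09754051849590578
wing top z 0.07069521961805181 plate z 0.011131443522904738
disc z 0.04367288262807198
before: wing z 0.07163105110793297 plate 0.011168673478171937
beaker 2.19125
tape 2.339375
wipes 2.1772916666666666
```

```bash
python3 -c "
from plant import r
print(r.finish_job())"
```

```text
the job is handed in; nothing more can be done
None
```

The grey cassette is standing in the bay, handle up, and the stud is turned and locked towards it. I handed the job in at about 23 s; the hand-in gave no verdict.

**What I did:**
- I pinched the cassette by its handle ends, let it swing foot down and set it in the bay.
- The first placing left a gap of 6–7 mm to the fence. I regripped it, moved it until it touched the fence (about 2 N sideways), and let go.
- I then gripped the stud's wing, pushed it in 6.5 mm (spring force about 7 N), turned it 90° clockwise and released it.

**What the last checks showed:**
- **Cassette:** it stands free and upright, centred between the kerbs to within about 1 mm. The final picture put its front edge about 2 mm short of touching the fence. That is within camera error and disagrees slightly with the contact felt at placing.
- **Stud:** the tongue is within about 1° of pointing straight at the cassette. The wing sits about 1 mm lower than before, which fits the locked position of 1.5 mm. I have no direct reading of the lock.
- **Beaker, tape roll and wipes:** they look unchanged from the first top view.
- **Gripper:** it is clear of everything, and no force reading I took came near the limits.

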